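# Fit the isolator's handle until it clicks and switch off

## Robot

A 7-joint arm with a two-finger parallel gripper is mounted at the origin on the work surface. World frame = base frame: x ahead of the robot, y to its left, z up, the work surface at z = 0. Lengths are in m, angles in rad, forces in N, time in s.
With the tool pointing down it reaches from about 0.4 to 0.85 m from the base axis. Payload 4.4 kg.
Tool frame: the origin (TCP) lies at the very end of the fingers, on their centre line; the grasp point (between the pads) lies 19 mm behind it; x points along the fingers, z is the direction in which the jaws open and shut, and the axes are right-handed (so a half turn about x gives the same grasp; the last joint's range is limited). The gripper opens to 94 mm and grips with 3 to 60 N. Pads are 16 mm wide; open, the fingers measure 119 mm over their backs; the gripper's body (75 mm by 177 mm) begins 78 mm behind the grasp point.
Start: joints at [1.231, 0.628, 0.038, 1.517, -0.027, 0.996, -0.02], TCP at [0.176, -0.626, 0.205] pointing down, gripper open.
Joint ranges: [-3.06, 3.06], [-0.37, 2.12], [-1.25, 1.32], [0.18, 2.47], [-1.1, 4.24], [0.23, 1.98], [-2.94, 2.94]. Speed limits (rad/s): [2.57, 2.57, 3.14, 3.14, 3.14, 3.14, 3.14].

## Interface

Orientations are given as a 3x3 rotation matrix whose columns are the frame's x, y, z axes.
In Python, from plant import robot, camera, camera_params, ticket gives the robot as it stands.
- The arm moves only by the shell command python3 -m handwheel 'ROWS'. ROWS is JSON, a list of rows, each a list of 7 numbers: the shift along the world's x, y, z in cm, then the turn, a rotation vector about the world's x, y, z in degrees, then the finger opening in cm, from 0 to 9.4. In form: [[dx, dy, dz, rx, ry, rz, jaw], ...]. A call has 1 to 12 rows; each row shifts and turns the commanded pose from where the row before left it; what a row does not reach is not made up. A row lasts 1/8 s, in which the tool goes at most 62.5 mm and 10.7 degrees, less where a joint would pass 70% of its speed; a pose out of reach is approached as far as the arm can. A call with a gripper value outside its range is refused whole. The fingers move at their own pace and stop on an object; the grip force is fixed at half the most. Time passes only in rows, so rows that do not move let the fingers close. It gives the time, the measured TCP pose, the force and the opening at its end, in the units of the state.
- robot.get_state(): the state, without advancing time (a new reading comes with each control period).
- camera(name): name is "side" or "top" or "wrist"; returns (picture, depth): 384x512x3 uint8, red, green, blue; 384x512 float32, m along the optical axis (not along the pixel's ray), 0 where there is no reading.
- camera_params(name): a dict with "fx", "fy", "cx", "cy" (pixels), "view" (4x4, takes a point from world to camera coordinates); the wrist camera has in their place "T_tool_cam" (4x4, takes a point from camera to tool coordinates, whose origin is the TCP and whose axes are the tool frame's). Camera axes: x right, y down, z forward; pixel columns grow to the right and rows downward; lengths in m; the calibration is good to about 2 mm. The wrist camera is an equidistant fisheye: a pixel r from the principal point sees the ray r / f radians off the axis. A picture is of the moment at which its call begins: read the wrist's pose just before it. camera_params takes no time and is no camera call.
- ticket.finish_job(): hands the job in, once; it reports no verdict.
The state is a dict: "time_s": time; "qpos": joint angles; "qd": joint speeds; "tau": joint torques, N m; "tcp_pos": TCP position; "eef_rot": TCP orientation; "force": force on the tool from outside, world axes, zero at the start; "ft_torque": the same for the moment, N m; "finger_gap": finger opening in m.
Only numpy, scipy, OpenCV 4.12 (cv2) and the standard library are available. Lean on these libraries where they do the work, as an engineer would, in place of code of your own. Each camera call takes 0.05 s, during which the arm holds its last target. There are 200 camera calls.

## Task

The isolator on the wiring panel has lost its handle and is still on. Slide the loose black handle onto its drive shaft, past the sprung ball, until it clicks and you feel the shaft's end seat against the bottom of its bore (gently: no more than about 20 N there), then turn the switch with it anticlockwise, seen from above, all the way to off, and let go. Leave the other things on the bench alone.

Things in the scene. Friction and masses are not known exactly. Their poses are not given: they have to be found in the camera images.
- handle_mid (a point): Loose black plastic handle, about 180 g, standing mouth down on the bench, 78 mm tall; this point is its centre, 39 mm above its flat underside, z up. A round hub, 46 mm across (52 at the foot) and 46 mm tall, carries an upright bar grip. Half a turn about z makes no difference.
- handle_bar (a point): Centre of the handle's bar grip, 23 mm above handle_mid, same axes. The bar is 72 mm long (x), 14 mm thick (y) and 32 mm tall: it rises from the hub's top, 16 mm below this point, to 16 mm above it. Grip it across its thickness.
- handle_mouth (a point): Centre of the handle's underside, the mouth of its blind bore (same axes): rectangular, 16 mm (x) by 11 mm (y), 42 mm deep. The first 5 mm are a lead-in, 3 mm wider on every side at the mouth. Both 16 mm wide bore walls have a detent groove 30 to 39.5 mm above this point.
- isolator: Dark grey switch-disconnector, 80 mm (x) by 72 mm (y) by 60 mm tall, fixed on the lower rail of a wiring panel lying flat on the bench. Origin at the centre of its underside, z up. From its front face, 60 mm above, rises a steel drive shaft of rectangular section 15 by 10 mm; with the switch on, the 15 mm side, and so the handle's bar, lies along x.
- isolator_face (a point): Centre of the isolator's front face, on the shaft's axis, same axes. The shaft is held by a set screw: its end stands 46 to 71 mm above this point, not measured. Fully home (shaft end at the bottom of the bore, ball in the groove) the handle's centre is 3 mm below the shaft's end, that is 43 to 68 mm above this point.
- switch (a joint): Angle of the drive shaft: 0 = on, growing anticlockwise seen from above to a stop at 1.047 rad (60 degrees) = off. It stays where it is left; turning takes about 0.08 N m. The handle has up to 0.1 rad of play on the shaft, so carry on until the stop is reached.
- detent (a joint): Travel (m) of the sprung ball (10 mm) in one 15 mm wide side of the shaft, 7.5 mm below its end, 2.8 mm proud: 0 = out (free, or clicked into the groove), about -0.002 = pressed in. The handle meets it about 31 mm before home; pushing over it takes 6 to 10 N, rubbing on it 1 to 5 N; some 5 mm before home it clicks out and pulls the handle on with up to 8 N; then the shaft's end stops it.
- stop_box_mid (a point): Bystander: loose yellow emergency-stop box, 72 x 72 x 52 mm, with a mushroom button, 87 mm tall over all; this point is its centre.
- meter_mid (a point): Bystander: multimeter 165 x 80 x 36 mm lying on the bench; this point is its centre.
- screwdriver: Bystander: screwdriver 200 mm long, lying on the bench along its x axis; origin on the bench under its middle.
Mind the look-alikes: they are no part of the job. What is meant by the part that bears handle_mid is not turquoise, and is the larger of those in its own colour.

How it is judged:
On the way, in this order (a step that is already met when the one before it is completed fails the run):
1. the handle is clicked home on the shaft (ball back out in the groove, the shaft's end touching the bottom of the bore) while the switch is still on (z of handle_mid in the frame of isolator_face below 0.0695 m and horizontal distance between handle_mid and isolator_face below 0.004 m and angle between handle_mid's own z axis and vertical below 0.09 rad and value of joint detent above -0.0006 m and value of joint switch below 0.25 rad and contact force between handle_c0 and isolator above 1 N), for 0.1 s.
2. the switch is turned to off by the handle (value of joint switch above 0.92 rad), for 0.2 s.
At the end, for the whole second after the job is handed in: The handle sits upright (within 0.09 rad) and centred (within 4 mm) on the isolator's shaft, pushed down with its centre less than 69.5 mm above the front face and the ball out in the groove (within 0.6 mm), the switch is beyond 0.92 rad (off is 1.047), and the handle is let go (z of handle_mid in the frame of isolator_face below 0.0695 m and horizontal distance between handle_mid and isolator_face below 0.004 m and angle between handle_mid's own z axis and vertical below 0.09 rad and value of joint detent above -0.0006 m and value of joint switch above 0.92 rad); the robot touches nothing.
It fails at once if the bottom of the handle's bore is pressed on the shaft's end with more than 20 N (contact force between handle_c0 and isolator above 20 N).
It fails at once if the handle is jammed against the isolator or its shaft with more than 90 N in all before the switch is turned (contact force between handle and isolator above 90 N and value of joint switch below 0.05 rad).
It fails at once if the emergency-stop box is moved by more than 20 mm (distance of stop_box_mid from where it was at the start of the episode above 0.02 m).
It fails at once if the meter is moved by more than 20 mm (distance of meter_mid from where it was at the start of the episode above 0.02 m).
It fails at once if the screwdriver is moved by more than 20 mm (distance of screwdriver from where it was at the start of the episode above 0.02 m).
It also fails if it takes over 70 s, if anything falls off the work surface, if the arm or the gripper's body presses on something with over 40 N, if the wrist force passes 120 N, or if a joint passes its speed limit or range.

## Working session

There is one attempt and no reset: what is moved stays moved. The work goes in short steps, Python scripts to look and compute and a shell command to move; the robot and the scene stay as the last step left them, time stands still between calls to the robot, and variables do not carry over. Pictures are saved under pics/ and viewed, about 8 in all and at most 12, crops included, and the job is handed in when it is done.

```bash
mkdir -p pics; cat > h.py <<'E'
import numpy as np,cv2
from plant import robot,camera,camera_params,ticket
def world(name,d=None,px=None):
    p=camera_params(name);V=np.linalg.inv(p["view"])
    h,w=d.shape;u,v=np.meshgrid(np.arange(w),np.arange(h))
    P=np.stack([(u-p["cx"])/p["fx"]*d,(v-p["cy"])/p["fy"]*d,d,np.ones_like(d)],-1)
    return (P@V.T)[...,:3]
E
python3 - <<'E'
from h import *
s=robot.get_state();print({k:np.round(v,3).tolist() for k,v in s.items()})
for n in("top","side"):
    im,d=camera(n);np.savez(f"pics/{n}0.npz",im=im,d=d)
    cv2.imwrite(f"pics/{n}0.png",cv2.resize(im[...,::-1],(800,600),interpolation=cv2.INTER_CUBIC))
    p=camera_params(n);print(n,np.round(p["view"],3).tolist(),p["fx"],p["cx"],p["cy"])
print(camera_params("wrist"))
E
```

```text
{'time_s': 0.0, 'qpos': [1.231, 0.629, 0.038, 1.518, -0.027, 0.996, -0.02], 'qd': [0.001, 0.001, -0.001, 0.0, 0.0, -0.001, -0.001], 'tau': [-0.0, -54.972, 1.143, -18.663, -0.052, 0.024, 0.0], 'tcp_pos': [0.176, -0.625, 0.205], 'eef_rot': [[-0.001, 0.963, 0.27], [0.002, 0.27, -0.963], [-1.0, -0.0, -0.002]], 'force': [-0.697, 0.087, 0.293], 'ft_torque': [0.015, 0.031, 0.004], 'finger_gap': 0.094}
top [[-0.015, -1.0, -0.01, -0.137], [-0.992, 0.016, -0.127, 0.565], [0.127, 0.008, -0.992, 0.892], [0.0, 0.0, 0.0, 1.0]] 360.39752552326553 254.84001713323894 194.31718715860455
side [[-0.794, -0.608, 0.013, 0.353], [-0.378, 0.476, -0.794, 0.376], [0.476, -0.635, -0.608, 0.717], [0.0, 0.0, 0.0, 1.0]] 454.450828195174 257.7943539573987 195.76993951738143
{'fx': 297.3186396354542, 'fy': 297.3186396354542, 'cx': 251.2301565064472, 'cy': 193.8365713242454, 'T_tool_cam': array([[-1.14675964e-05, -2.70934697e-01,  9.62597730e-01,
        -1.80102176e-01],
       [-1.05405667e-03, -9.62597192e-01, -2.70934558e-01,
         8.02150718e-02],
       [ 9.99999444e-01, -1.01773952e-03, -2.74541847e-04,
         5.94675603e-04],
       [ 0.00000000e+00,  0.00000000e+00,  0.00000000e+00,
         1.00000000e+00]])}
```

View pics/top0.png

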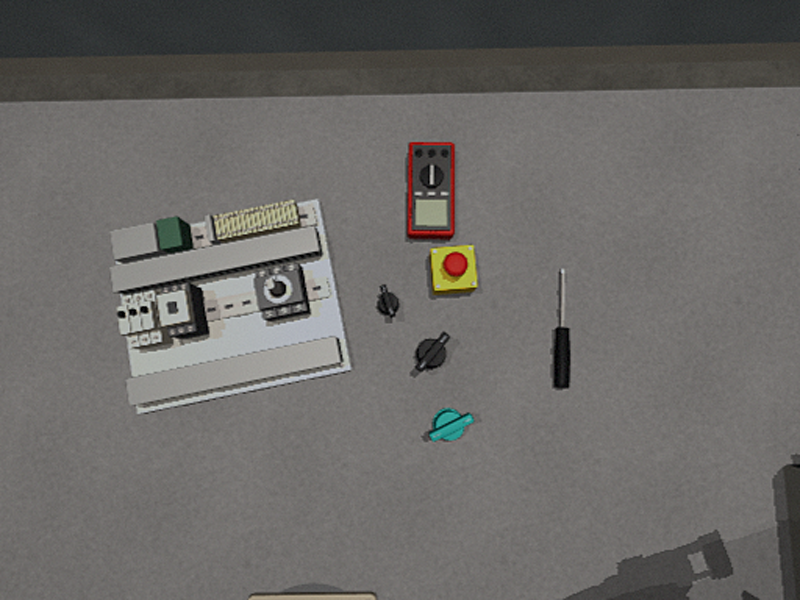

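View pics/side0.png

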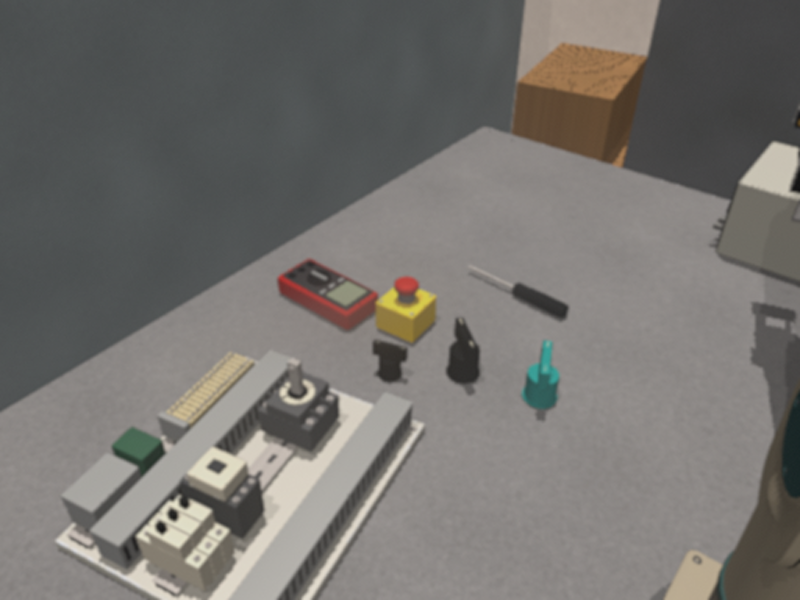

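The top view shows the large black handle at about (432,352) in the 800x600 picture. The isolator with its shaft is at (280,288), the small black look-alike at (388,302) and the turquoise one at (450,425). The side view agrees, with the shaft standing at (295,378).

```bash
python3 - <<'E'
from h import *
z=np.load("pics/top0.npz");W=world("top",z["d"]);im=z["im"]
def rep(nm,m):
    p=W[m];r=cv2.minAreaRect((p[:,:2]*1000).astype(np.float32))
    print(nm,len(p),"mean",p.mean(0).round(4),"rect mm",np.round(r[0],1),np.round(r[1],1),round(r[2],1),"z",np.percentile(p[:,2],[5,50,95]).round(4))
def box(c0,c1,r0,r1):
    m=np.zeros(z["d"].shape,bool);m[int(r0*.64):int(r1*.64),int(c0*.64):int(c1*.64)]=1;return m&(z["d"]>0)
b=box(405,460,325,385)
rep("bench",b&(W[...,2]<.02)); rep("bar",b&(W[...,2]>.06)); rep("handle",b&(W[...,2]>.03))
b=box(245,320,255,330)
for lo,hi in((.04,.06),(.06,.075),(.075,.09),(.09,.105),(.105,.2)):
    m=b&(W[...,2]>lo)&(W[...,2]<hi)
    if m.sum()>2: rep(f"iso {lo}",m)
b=box(100,360,190,420);rep("panel",b&(W[...,2]>.008))
z=np.load("pics/side0.npz");W=world("side",z["d"])
b=box(255,345,350,450)
for lo,hi in((.06,.085),(.085,.1),(.1,.2)):
    m=b&(W[...,2]>lo)&(W[...,2]<hi)
    if m.sum()>2: rep(f"side iso {lo}",m)
b=box(440,490,310,390);rep("side bar",b&(W[...,2]>.055)); 
E
```

```text
bench 996 mean [ 0.4798 -0.1999 -0.0006] rect mm [ 481.2 -200.3] [90.7 97.9] 89.1 z [-0.0035 -0.0006  0.0024]
bar 170 mean [ 0.4818 -0.1969  0.0772] rect mm [ 482.1 -197.3] [13.9 71.8] 50.2 z [0.0743 0.0772 0.0801]
handle 326 mean [ 0.4818 -0.1967  0.0619] rect mm [ 481.9 -196.9] [44.3 64.8] 79.2 z [0.0436 0.0742 0.0796]
iso 0.04 171 mean [0.6104 0.0491 0.0527] rect mm [593.   53.6] [107.4  97.6] 3.6 z [0.041  0.0557 0.0596]
iso 0.06 391 mean [0.5889 0.047  0.0646] rect mm [597.1  53.8] [110.1  86.1] 10.9 z [0.0605 0.064  0.0716]
iso 0.075 558 mean [0.5824 0.0427 0.082 ] rect mm [581.8  44.2] [59.8 74. ] 7.5 z [0.0789 0.082  0.0848]
iso 0.09 11 mean [0.5816 0.0409 0.0984] rect mm [581.4  40.4] [ 6.6 14.9] 66.5 z [0.0925 0.0983 0.1046]
iso 0.105 54 mean [0.5826 0.0431 0.1279] rect mm [583.6  45.3] [15.3 12. ] 11.0 z [0.1088 0.1334 0.1367]
panel 16005 mean [0.5664 0.1344 0.047 ] rect mm [570.9 141.3] [300.9 361.3] 10.8 z [0.0129 0.0581 0.0871]
side iso 0.06 1341 mean [0.5925 0.0459 0.0722] rect mm [592.2  43.3] [ 93.8 212.3] 81.0 z [0.0604 0.0717 0.0839]
side iso 0.085 59 mean [0.5819 0.0481 0.0909] rect mm [578.6  46.3] [40.4 28.2] 80.9 z [0.0851 0.0912 0.0984]
side iso 0.1 147 mean [0.5835 0.0466 0.1207] rect mm [585.5  45.7] [17.7 14.3] 14.9 z [0.1022 0.1217 0.1354]
side bar 232 mean [ 0.4801 -0.1906  0.0724] rect mm [ 483.6 -195.5] [14.3 72.4] 50.6 z [0.0584 0.0761 0.0793]
```

```bash
python3 -m handwheel '[[2.5,3.5,0,0,0,10.3,6],[2.5,3.5,0,0,0,10.3,6],[2.5,3.5,0,0,0,10.3,6],[2.5,3.5,0,0,0,10.3,6],[2.5,3.5,0,0,0,10.3,6],[2.5,3.5,0,0,0,10.3,6],[2.5,3.5,0,0,0,10.3,6],[2.5,3.5,0,0,0,10.3,6],[2.5,3.5,0,0,0,10.3,6],[2.5,3.5,0,0,0,10.3,6],[2.5,3.5,0,0,0,10.3,6],[2.5,3.5,0,0,0,10.3,6]]'
```

```text
time_s: 1.6
tcp_pos: [0.4762, -0.2047, 0.2053]
eef_rot: [[-0.0, -0.762, 0.648], [0.0, 0.648, 0.762], [-1.0, 0.0, -0.0]]
force: [-0.1, -0.5, 0.3]
finger_gap: 0.0603
```

```bash
cat >> h.py <<'E'
def rel(t,x,y,ang):
    s=robot.get_state();R=s["eef_rot"];a=np.degrees(np.arctan2(R[1,2],R[0,2]))
    print("tcp",np.round(s["tcp_pos"],4),"jaw ang",a.round(2),"tilt",np.round(R[:,0],4),"gap",s["finger_gap"],"F",np.round(s["force"],2),"t",s["time_s"])
    print(t,"delta cm",np.round((np.array([x,y])-s["tcp_pos"][:2])*100,2),"turn",round((ang-a+180)%360-180,2))
def wproj(P,s):
    p=camera_params("wrist");R=np.array(s["eef_rot"]);T=p["T_tool_cam"]
    c=(np.array(P)-s["tcp_pos"])@R; c=(c-T[:3,3])@T[:3,:3]
    th=np.arctan2(np.hypot(c[...,0],c[...,1]),c[...,2]);ph=np.arctan2(c[...,1],c[...,0])
    return np.stack([p["cx"]+p["fx"]*th*np.cos(ph),p["cy"]+p["fx"]*th*np.sin(ph)],-1)
def wray(uv,z,s):
    p=camera_params("wrist");R=np.array(s["eef_rot"]);T=p["T_tool_cam"]
    q=(np.atleast_2d(uv)-[p["cx"],p["cy"]])/p["fx"];th=np.linalg.norm(q,axis=1,keepdims=True)
    v=np.hstack([np.sin(th)*q/np.maximum(th,1e-9),np.cos(th)])@T[:3,:3].T@R.T
    o=s["tcp_pos"]+R@T[:3,3];return o+v*((z-o[2])/v[:,2:])
E
python3 - <<'E'
from h import *
rel("handle",.482,-.197,50.2)
s=robot.get_state();im,d=camera("wrist");np.savez("pics/w1.npz",im=im,d=d);cv2.imwrite("pics/w1.png",im[...,::-1])
print(wproj([[.482,-.197,.078],[.5825,.044,.135]],s))
E
```

```text
tcp [ 0.4762 -0.2047  0.2053] jaw ang 49.61 tilt [-4.e-04  0.e+00 -1.e+00] gap 0.06034069730424719 F [-0.15 -0.55  0.26] t 1.6
handle delta cm [0.58 0.77] turn 0.59
[[259.69240608 185.36529179]
 [491.57134764 128.09545328]]
```

View pics/w1.png

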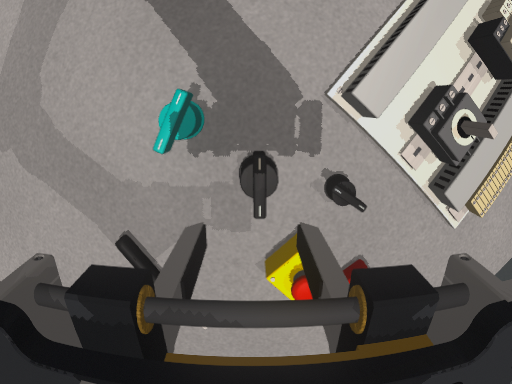

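The bar stands vertically at (260,185) in the wrist view, where the top view predicted (259.7,185.4). That agreement is good enough to go down and grip.

```bash
python3 -m handwheel '[[0.6,0.8,-3,0,0,0.6,6],[0,0,-5,0,0,0,6],[0,0,-4,0,0,0,6],[0,0,-2,0,0,0,6],[0,0,-1.5,0,0,0,6],[0,0,0,0,0,0,6],[0,0,0,0,0,0,6]]'; python3 -c "
from h import *
rel('handle',.482,-.197,50.2)"
```

```text
time_s: 2.52
tcp_pos: [0.4824, -0.198, 0.0512]
eef_rot: [[0.001, -0.765, 0.644], [-0.0, 0.644, 0.765], [-1.0, -0.001, 0.001]]
force: [0.1, -0.2, 0.6]
finger_gap: 0.0601
tcp [ 0.4824 -0.198   0.0512] jaw ang 49.87 tilt [ 1.3e-03 -4.0e-04 -1.0e+00] gap 0.060061298480084645 F [ 0.13 -0.24  0.55] t 2.525
handle delta cm [-0.04  0.1 ] turn 0.33
```

```bash
python3 -m handwheel '[[0,0,0,0,0,0,0],[0,0,0,0,0,0,0],[0,0,0,0,0,0,0],[0,0,0,0,0,0,0],[0,0,0,0,0,0,0],[0,0,0,0,0,0,0]]'; python3 -m handwheel '[[0,0,1,0,0,0,0],[0,0,4,0,0,0,0],[0,0,5,0,0,0,0],[0,0,5,0,0,0,0],[0,0,2,0,0,0,0],[0,0,0,0,0,0,0]]'; python3 - <<'E'
from h import *
rel("above iso by",.5825,.044,10.8)
E
```

```text
time_s: 3.28
tcp_pos: [0.4817, -0.1978, 0.0505]
eef_rot: [[-0.0, -0.765, 0.644], [-0.0, 0.644, 0.765], [-1.0, 0.0, -0.0]]
force: [-0.2, -0.0, 0.7]
finger_gap: 0.014
time_s: 4.03
tcp_pos: [0.4826, -0.198, 0.2222]
eef_rot: [[0.003, -0.765, 0.644], [-0.002, 0.644, 0.765], [-1.0, -0.003, 0.001]]
force: [1.0, -0.2, -1.6]
finger_gap: 0.0137
tcp [ 0.4826 -0.198   0.2222] jaw ang 49.87 tilt [ 0.0032 -0.0016 -1.    ] gap 0.0137143608932938 F [ 1.02 -0.15 -1.64] t 4.025
above iso by delta cm [ 9.99 24.2 ] turn -39.07
```

```bash
python3 -m handwheel '[[2,3.4,0.5,0,0,-8,0],[2,3.4,0.5,0,0,-8,0],[2,3.4,0,0,0,-8,0],[2,3.4,0,0,0,-8,0],[2,3.4,0,0,0,-7,0],[0,0,0,0,0,0,0],[0,0,0,0,0,0,0]]'; python3 - <<'E'
from h import *
rel("above iso by",.5825,.044,10.8)
s=robot.get_state();im,d=camera("wrist");np.savez("pics/w2.npz",im=im,d=d)
c=wproj([.5825,.044,.135],s);print(c)
u,v=np.clip(c.astype(int),[85,85],[425,300]);cr=im[v-85:v+85,max(0,u-85):u+85]
cv2.imwrite("pics/w2.png",np.hstack([cv2.resize(im[...,::-1],(400,300)),cv2.resize(cr[...,::-1],(400,300*1),interpolation=cv2.INTER_CUBIC)]));print("crop origin",u-85,v-85,cr.shape)
E
```

```text
time_s: 4.9
tcp_pos: [0.5805, -0.0285, 0.2291]
eef_rot: [[-0.003, -0.19, 0.982], [-0.001, 0.982, 0.19], [-1.0, -0.0, -0.003]]
force: [0.2, -0.7, -1.7]
finger_gap: 0.0139
tcp [ 0.5805 -0.0285  0.2291] jaw ang 10.93 tilt [-3.2e-03 -9.0e-04 -1.0e+00] gap 0.013889861337161484 F [ 0.25 -0.7  -1.7 ] t 4.9
above iso by delta cm [0.2  7.25] turn -0.13
[267.29761867 120.53600651]
crop origin 182 35 (170, 170, 3)
```

View pics/w2.png

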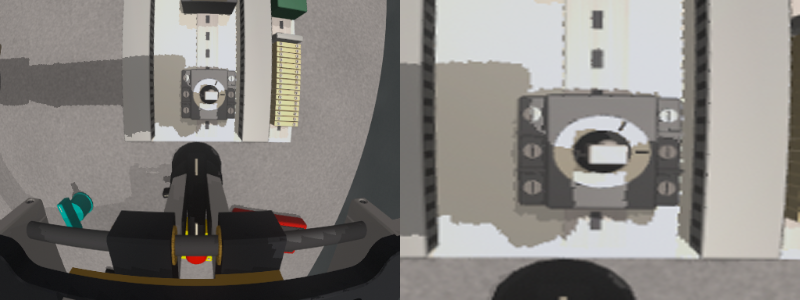

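The crop shows the bright shaft end with its 15 mm side along the image's horizontal, so the bar must lie along about 11° in world axes, across the rail. It also shows the isolator's 80 mm side lying the same way. I'll measure this precisely from the depth.

```bash
python3 - <<'E'
from h import *
s=robot.get_state();z=np.load("pics/w2.npz");d=z["d"];im=z["im"]
v,u=np.mgrid[60:180,190:330];uv=np.stack([u.ravel(),v.ravel()],1)
p=camera_params("wrist");R=np.array(s["eef_rot"]);T=p["T_tool_cam"]
r1=wray(uv,0.0,s);o=s["tcp_pos"]+R@T[:3,3];ax=R@T[:3,2]
w=(r1-o);W=o+w*(d[v.ravel(),u.ravel()]/(w@ax))[:,None]
g=im[v.ravel(),u.ravel()].min(1)
def rep(n,m):
    if m.sum()<3:return print(n,m.sum())
    q=W[m];r=cv2.minAreaRect((q[:,:2]*1000).astype(np.float32));print(n,m.sum(),q.mean(0).round(4),np.round(r[0],1),np.round(r[1],1),round(r[2],1),np.percentile(q[:,2],[5,50,95]).round(4))
D=np.hypot(W[:,0]-.583,W[:,1]-.044)
rep("face",(W[:,2]>.073)&(W[:,2]<.09)&(D<.06))
rep("shaft",(W[:,2]>.11)&(D<.03)); 
m=(W[:,2]>.11)&(D<.03);ze=np.median(W[m,2])
e=m&(np.abs(W[:,2]-ze)<.006);rep("end",e)
e2=e&(g>190);rep("end bright",e2)
# silhouette pixels cast on plane of shaft end
q=wray(uv[e2],ze,s);r=cv2.minAreaRect((q[:,:2]*1000).astype(np.float32));print("ray",r, q.mean(0))
E
```

```text
face 2970 [0.5852 0.0425 0.0836] [585.5  42.2] [79.5 72.5] 11.7 [0.0819 0.0839 0.0856]
shaft 304 [0.5804 0.0445 0.2113] [580.5  43. ] [24.9 13.2] 5.4 [0.1318 0.1369 0.4094]
end 207 [0.5856 0.0429 0.1363] [585.2  43.4] [14.7 12.9] 12.1 [0.1326 0.1366 0.1378]
end bright 136 [0.5855 0.0426 0.1367] [585.7  42.6] [13.8  7.5] 11.4 [0.1354 0.1367 0.138 ]
ray ((585.7353515625, 42.63716125488281), (13.705388069152832, 7.362810134887695), 11.427618980407715) [0.58544153 0.04258563 0.13686824]
```

The shaft end is at about (0.5855, 0.0426, 0.1367) and lies at 11.4°. I'll turn the handle to match and look at the shaft once more from the new pose.

```bash
python3 -m handwheel '[[-0.9,0.7,0,0,0,-10,0],[-0.9,0.7,0,0,0,-10,0],[-0.9,0.7,0,0,0,-10,0],[-0.9,0.7,0,0,0,-10,0],[-0.9,0.7,0,0,0,-10,0],[-0.9,0.7,0,0,0,-10,0],[-0.9,0.7,0,0,0,-10,0],[-0.9,0.7,0,0,0,-10,0],[-0.4,0,0,0,0,-9.5,0],[0,0,0,0,0,0,0],[0,0,0,0,0,0,0]]'; python3 - <<'E'
from h import *
rel("above iso by",.585,.043,-78.6)
s=robot.get_state();im,d=camera("wrist")
p=camera_params("wrist");R=np.array(s["eef_rot"]);T=p["T_tool_cam"]
v,u=[a.ravel() for a in np.mgrid[0:300,100:412]];uv=np.stack([u,v],1)
o=s["tcp_pos"]+R@T[:3,3];ax=R@T[:3,2];w=wray(uv,0.,s)-o;W=o+w*(d[v,u]/(w@ax))[:,None]
def rep(n,m,P=W):
    if m.sum()<3:return print(n,m.sum())
    q=P[m];r=cv2.minAreaRect((q[:,:2]*1000).astype(np.float32));print(n,m.sum(),q.mean(0).round(4),np.round(r[0],1),np.round(r[1],1),round(r[2],1),np.percentile(q[:,2],[5,50,95]).round(4))
D=np.hypot(W[:,0]-.585,W[:,1]-.043)
rep("face",(W[:,2]>.076)&(W[:,2]<.09)&(D<.055))
rep("end",(W[:,2]>.13)&(W[:,2]<.143)&(D<.015))
L=(W-s["tcp_pos"])@R   # tool coords: x down, y, z jaw
H=(np.hypot(L[:,1],L[:,2])<.045)&(L[:,0]>-.04)&(L[:,0]<.06)
for a in np.arange(-.035,.06,.01):
    m=H&(L[:,0]>a)&(L[:,0]<a+.01)
    if m.sum()>5:print("tool x %.3f"%a,m.sum(),"y",np.percentile(L[m,1],[2,98]).round(4),"z",np.percentile(L[m,2],[2,50,98]).round(4))
cr=im[:300,100:412];cv2.imwrite("pics/w3.png",cv2.resize(cr[...,::-1],None,fx=1.9,fy=1.9,interpolation=cv2.INTER_CUBIC))
it,dt=camera("top");Wt=world("top",dt)
m=(np.hypot(Wt[...,0]-s["tcp_pos"][0],Wt[...,1]-s["tcp_pos"][1])<.05);print("top pts",m.sum())
E
```

```text
time_s: 6.32
tcp_pos: [0.5058, 0.0274, 0.2304]
eef_rot: [[-0.0, 0.98, 0.199], [-0.0, 0.199, -0.98], [-1.0, -0.0, 0.0]]
force: [-0.0, -0.4, -1.6]
finger_gap: 0.0139
tcp [0.5058 0.0274 0.2304] jaw ang -78.53 tilt [-0.e+00 -2.e-04 -1.e+00] gap 0.013865215270511435 F [-0.03 -0.35 -1.58] t 6.325
above iso by delta cm [7.92 1.56] turn -0.07
face 2841 [0.5857 0.0432 0.0837] [586.   43.2] [52.3 72.4] 10.1 [0.082  0.0836 0.0854]
end 207 [0.5857 0.0434 0.136 ] [585.5  44.2] [14.8 12.9] 11.3 [0.1326 0.1362 0.1372]
tool x -0.035 2949 y [-0.0285  0.036 ] z [-0.0144  0.0003  0.0148]
tool x -0.025 390 y [0.0091 0.0371] z [-0.0177  0.0003  0.0183]
tool x -0.015 300 y [0.0091 0.037 ] z [-0.0174  0.0009  0.0182]
tool x -0.005 649 y [0.0022 0.0369] z [-0.0211 -0.0003  0.0216]
tool x 0.005 158 y [0.0016 0.0216] z [-0.0214 -0.0082  0.0221]
tool x 0.015 113 y [0.0086 0.0217] z [-0.0206  0.0096  0.0215]
tool x 0.025 100 y [0.0078 0.0215] z [-0.0203 -0.0086  0.0218]
tool x 0.035 116 y [0.0054 0.0234] z [-0.0226 -0.0088  0.0238]
tool x 0.045 302 y [-0.0006  0.0264] z [-0.0248  0.0014  0.026 ]
top pts 11744
```

View pics/w3.png

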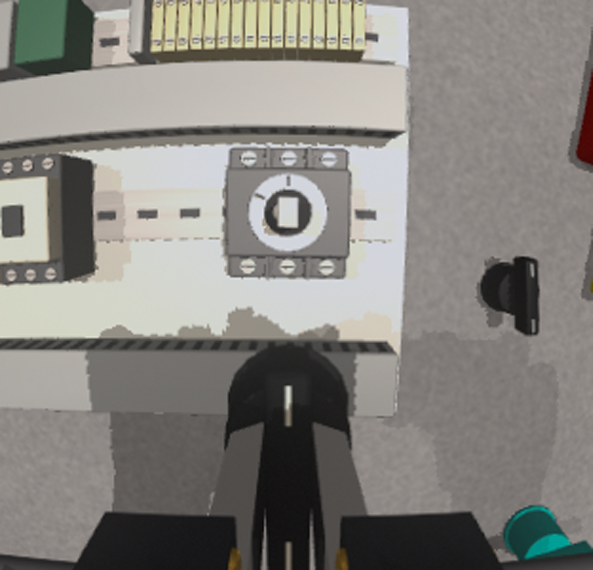

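The shaft end is at (287,211) in this crop with the handle's hub foot at (290,360), both aligned. The same camera puts the handle axis within 0.5 mm of the tool axis, so the target is TCP (0.585, 0.0434).

```bash
python3 -m handwheel '[[2,0.4,0,0,0,0,0],[2.5,0.5,0,0,0,0,0],[2.5,0.5,0,0,0,0,0],[0.9,0.2,0,0,0,0,0],[0,0,0,0,0,0,0],[0,0,0,0,0,0,0],[0,0,-2,0,0,0,0],[0,0,-1.5,0,0,0,0],[0,0,0,0,0,0,0],[0,0,0,0,0,0,0]]'; python3 -c "
from h import *
rel('rem',.5851,.0434,-78.6)"
```

```text
time_s: 7.68
tcp_pos: [0.585, 0.0442, 0.1959]
eef_rot: [[0.001, 0.98, 0.197], [0.0, 0.197, -0.98], [-1.0, 0.001, 0.0]]
force: [0.5, 0.3, -1.2]
finger_gap: 0.0142
tcp [0.585  0.0442 0.1959] jaw ang -78.61 tilt [ 6.e-04  0.e+00 -1.e+00] gap 0.014162332684257461 F [ 0.46  0.27 -1.2 ] t 7.675
rem delta cm [ 0.01 -0.08] turn 0.01
```

```bash
python3 -m handwheel '[[0,-0.08,-0.5,0,0,0,0],[0,0,-0.3,0,0,0,0],[0,0,-0.2,0,0,0,0],[0,0,-0.2,0,0,0,0],[0,0,0,0,0,0,0],[0,0,0,0,0,0,0]]';  python3 -m handwheel '[[0,0,-0.2,0,0,0,0],[0,0,-0.2,0,0,0,0],[0,0,0,0,0,0,0],[0,0,0,0,0,0,0]]'; python3 -c "
from h import *
rel('rem',.5851,.0434,-78.6)"
```

```text
time_s: 8.43
tcp_pos: [0.5848, 0.0434, 0.1836]
eef_rot: [[0.0, 0.98, 0.197], [0.0, 0.197, -0.98], [-1.0, 0.0, -0.0]]
force: [-0.6, 0.6, -1.9]
finger_gap: 0.0135
time_s: 8.93
tcp_pos: [0.5848, 0.0434, 0.1795]
eef_rot: [[0.0, 0.98, 0.198], [-0.0, 0.198, -0.98], [-1.0, 0.0, 0.0]]
force: [-0.5, 0.7, -2.2]
finger_gap: 0.014
tcp [0.5848 0.0434 0.1795] jaw ang -78.61 tilt [ 0. -0. -1.] gap 0.013969543499926787 F [-0.48  0.69 -2.21] t 8.925
rem delta cm [ 0.03 -0.  ] turn 0.01
```

```bash
python3 -m handwheel '[[0,0,-0.2,0,0,0,0],[0,0,-0.2,0,0,0,0],[0,0,0,0,0,0,0]]';  python3 -m handwheel '[[0,0,-0.2,0,0,0,0],[0,0,-0.2,0,0,0,0],[0,0,0,0,0,0,0]]'; python3 -m handwheel '[[0,0,-0.2,0,0,0,0],[0,0,-0.2,0,0,0,0],[0,0,0,0,0,0,0]]'
```

```text
time_s: 9.3
tcp_pos: [0.5851, 0.0439, 0.1761]
eef_rot: [[0.001, 0.98, 0.198], [0.001, 0.198, -0.98], [-1.0, 0.001, -0.001]]
force: [-0.3, 1.1, 4.4]
finger_gap: 0.0139
time_s: 9.68
tcp_pos: [0.5849, 0.0439, 0.1715]
eef_rot: [[0.0, 0.98, 0.198], [0.001, 0.198, -0.98], [-1.0, 0.001, -0.001]]
force: [-0.6, 2.4, 1.1]
finger_gap: 0.0135
time_s: 10.05
tcp_pos: [0.5848, 0.0439, 0.1671]
eef_rot: [[0.0, 0.98, 0.198], [0.001, 0.198, -0.98], [-1.0, 0.0, -0.0]]
force: [-0.8, 2.5, 0.8]
finger_gap: 0.0136
```

The ball was met at TCP z≈0.176, as predicted, and now rubs at about 3 N. Home should be near 0.145.

```bash
python3 -m handwheel '[[0,0,-0.3,0,0,0,0],[0,0,-0.3,0,0,0,0],[0,0,0,0,0,0,0]]';  python3 -m handwheel '[[0,0,-0.3,0,0,0,0],[0,0,-0.3,0,0,0,0],[0,0,0,0,0,0,0]]'; python3 -m handwheel '[[0,0,-0.1,0,0,0,0],[0,0,-0.1,0,0,0,0],[0,0,0,0,0,0,0]]'; python3 -m handwheel '[[0,0,-0.1,0,0,0,0],[0,0,-0.1,0,0,0,0],[0,0,0,0,0,0,0]]'
```

```text
time_s: 10.42
tcp_pos: [0.5848, 0.0438, 0.1609]
eef_rot: [[-0.0, 0.98, 0.198], [0.0, 0.198, -0.98], [-1.0, 0.0, -0.0]]
force: [0.4, 4.0, 0.2]
finger_gap: 0.0137
time_s: 10.8
tcp_pos: [0.5844, 0.0437, 0.1548]
eef_rot: [[-0.001, 0.98, 0.198], [0.0, 0.198, -0.98], [-1.0, -0.001, -0.0]]
force: [0.3, 5.0, -2.8]
finger_gap: 0.0134
time_s: 11.18
tcp_pos: [0.5845, 0.0437, 0.153]
eef_rot: [[-0.0, 0.98, 0.198], [0.0, 0.198, -0.98], [-1.0, -0.0, -0.0]]
force: [0.4, 4.8, -3.2]
finger_gap: 0.0137
time_s: 11.55
tcp_pos: [0.5846, 0.0438, 0.1512]
eef_rot: [[-0.0, 0.98, 0.198], [0.0, 0.198, -0.98], [-1.0, -0.0, -0.0]]
force: [0.3, 4.7, -0.0]
finger_gap: 0.0139
```

```bash
for i in 1; do :; done; python3 -m handwheel '[[0,0.05,-0.05,0,0,0,0],[0,0,-0.05,0,0,0,0],[0,0,0,0,0,0,0]]'; python3 -m handwheel '[[0,0,-0.1,0,0,0,0],[0,0,0,0,0,0,0]]'; python3 -m handwheel '[[0,0,-0.1,0,0,0,0],[0,0,0,0,0,0,0]]'; python3 -m handwheel '[[0,0,-0.05,0,0,0,0],[0,0,0,0,0,0,0]]'
```

```text
time_s: 11.92
tcp_pos: [0.5847, 0.0438, 0.1503]
eef_rot: [[-0.0, 0.98, 0.197], [-0.0, 0.197, -0.98], [-1.0, -0.0, 0.0]]
force: [0.4, 4.9, 0.2]
finger_gap: 0.0139
time_s: 12.18
tcp_pos: [0.5847, 0.0438, 0.1488]
eef_rot: [[-0.0, 0.98, 0.197], [-0.0, 0.197, -0.98], [-1.0, -0.0, 0.0]]
force: [0.2, 4.2, -4.7]
finger_gap: 0.014
time_s: 12.42
tcp_pos: [0.5846, 0.0438, 0.1479]
eef_rot: [[-0.0, 0.98, 0.197], [-0.0, 0.197, -0.98], [-1.0, -0.001, 0.0]]
force: [1.4, 3.8, -6.1]
finger_gap: 0.0138
time_s: 12.68
tcp_pos: [0.5846, 0.0438, 0.1476]
eef_rot: [[-0.0, 0.98, 0.197], [-0.0, 0.197, -0.98], [-1.0, -0.001, 0.0]]
force: [1.1, 3.9, -6.4]
finger_gap: 0.0137
```

It has clicked: the ball now pulls the handle down. I'll go on in half-millimetre steps until the shaft's end seats.

```bash
python3 -m handwheel '[[0,0,-0.05,0,0,0,0],[0,0,0,0,0,0,0]]'; python3 -m handwheel '[[0,0,-0.05,0,0,0,0],[0,0,0,0,0,0,0]]'; python3 -m handwheel '[[0,0,-0.05,0,0,0,0],[0,0,0,0,0,0,0]]'
```

```text
time_s: 12.92
tcp_pos: [0.5846, 0.0438, 0.1475]
eef_rot: [[-0.0, 0.98, 0.197], [-0.0, 0.197, -0.98], [-1.0, -0.0, 0.0]]
force: [0.1, 4.6, -4.0]
finger_gap: 0.0137
time_s: 13.18
tcp_pos: [0.5846, 0.0438, 0.1469]
eef_rot: [[-0.0, 0.98, 0.197], [-0.0, 0.197, -0.98], [-1.0, -0.0, 0.0]]
force: [0.4, 3.8, -3.7]
finger_gap: 0.0141
time_s: 13.42
tcp_pos: [0.5845, 0.0437, 0.1462]
eef_rot: [[-0.001, 0.98, 0.197], [-0.0, 0.197, -0.98], [-1.0, -0.001, 0.0]]
force: [0.3, 1.8, -4.3]
finger_gap: 0.0135
```

```bash
python3 -m handwheel '[[0,0,-0.05,0,0,0,0],[0,0,0,0,0,0,0]]'; python3 -m handwheel '[[0,0,-0.05,0,0,0,0],[0,0,0,0,0,0,0]]'; python3 -m handwheel '[[0,0,-0.03,0,0,0,0],[0,0,0,0,0,0,0]]'
```

```text
time_s: 13.68
tcp_pos: [0.5846, 0.0434, 0.1459]
eef_rot: [[-0.0, 0.98, 0.197], [-0.001, 0.197, -0.98], [-1.0, -0.0, 0.001]]
force: [-0.4, 1.8, -4.0]
finger_gap: 0.0139
time_s: 13.92
tcp_pos: [0.5847, 0.0434, 0.1455]
eef_rot: [[-0.0, 0.98, 0.197], [-0.001, 0.197, -0.98], [-1.0, -0.0, 0.001]]
force: [-0.9, 0.7, -3.2]
finger_gap: 0.0141
time_s: 14.18
tcp_pos: [0.5849, 0.0434, 0.1453]
eef_rot: [[0.0, 0.98, 0.197], [-0.001, 0.197, -0.98], [-1.0, 0.0, 0.001]]
force: [-0.3, 0.5, -3.0]
finger_gap: 0.0143
```

```bash
python3 -m handwheel '[[0,0,-0.03,0,0,0,0],[0,0,0,0,0,0,0]]'; python3 -m handwheel '[[0,0,-0.03,0,0,0,0],[0,0,0,0,0,0,0]]'; python3 -m handwheel '[[0,0,-0.03,0,0,0,0],[0,0,0,0,0,0,0]]'; python3 -m handwheel '[[0,0,-0.03,0,0,0,0],[0,0,0,0,0,0,0]]'
```

```text
time_s: 14.42
tcp_pos: [0.585, 0.0435, 0.145]
eef_rot: [[0.001, 0.98, 0.197], [-0.0, 0.197, -0.98], [-1.0, 0.0, 0.001]]
force: [-0.7, 0.1, -2.7]
finger_gap: 0.0136
time_s: 14.68
tcp_pos: [0.585, 0.0436, 0.1447]
eef_rot: [[0.001, 0.98, 0.197], [-0.0, 0.197, -0.98], [-1.0, 0.0, 0.0]]
force: [0.4, -0.6, -1.2]
finger_gap: 0.0139
time_s: 14.92
tcp_pos: [0.5848, 0.0438, 0.1443]
eef_rot: [[0.0, 0.98, 0.197], [-0.0, 0.197, -0.98], [-1.0, 0.0, 0.0]]
force: [-0.3, -0.6, -1.3]
finger_gap: 0.0139
time_s: 15.18
tcp_pos: [0.5848, 0.0439, 0.144]
eef_rot: [[0.0, 0.98, 0.197], [-0.0, 0.197, -0.98], [-1.0, 0.0, 0.0]]
force: [-0.2, 0.7, -1.2]
finger_gap: 0.0138
```

```bash
python3 -m handwheel '[[0,0,-0.03,0,0,0,0],[0,0,0,0,0,0,0]]'; python3 -m handwheel '[[0,0,-0.03,0,0,0,0],[0,0,0,0,0,0,0]]'; python3 -m handwheel '[[0,0,-0.03,0,0,0,0],[0,0,0,0,0,0,0]]'
```

```text
time_s: 15.42
tcp_pos: [0.5849, 0.0439, 0.144]
eef_rot: [[0.0, 0.98, 0.197], [-0.0, 0.197, -0.98], [-1.0, 0.0, 0.0]]
force: [-0.7, 1.0, 2.1]
finger_gap: 0.0136
time_s: 15.68
tcp_pos: [0.5849, 0.0439, 0.1439]
eef_rot: [[0.0, 0.98, 0.197], [-0.0, 0.197, -0.98], [-1.0, 0.0, 0.0]]
force: [-1.0, -0.6, 4.8]
finger_gap: 0.0134
time_s: 15.92
tcp_pos: [0.5849, 0.0439, 0.1439]
eef_rot: [[0.001, 0.98, 0.197], [0.0, 0.197, -0.98], [-1.0, 0.001, 0.0]]
force: [-2.0, -0.9, 7.5]
finger_gap: 0.0136
```

Seated: the vertical force climbs at about 9 N/mm with no further travel, and is now about 9 N above the free value. I'll ease off a little and turn slowly.

```bash
python3 -m handwheel '[[0,0,0.06,0,0,0,0],[0,0,0,0,0,3,0],[0,0,0,0,0,4,0],[0,0,0,0,0,4,0],[0,0,0,0,0,4,0],[0,0,0,0,0,0,0]]'; python3 -m handwheel '[[0,0,0,0,0,4,0],[0,0,0,0,0,4,0],[0,0,0,0,0,4,0],[0,0,0,0,0,4,0],[0,0,0,0,0,4,0],[0,0,0,0,0,0,0]]'; python3 -c "
from h import *
rel('rem',.5849,.0438,-18.6);print(robot.get_state()['ft_torque'])"
```

```text
time_s: 16.68
tcp_pos: [0.5849, 0.0437, 0.1439]
eef_rot: [[0.0, 0.896, 0.443], [0.0, 0.443, -0.896], [-1.0, 0.0, 0.0]]
force: [-2.1, -1.0, 4.5]
finger_gap: 0.014
time_s: 17.42
tcp_pos: [0.5847, 0.0438, 0.1439]
eef_rot: [[-0.0, 0.691, 0.723], [0.0, 0.723, -0.691], [-1.0, 0.0, -0.0]]
force: [-2.0, -1.4, 5.2]
finger_gap: 0.0136
tcp [0.5847 0.0438 0.1439] jaw ang -43.68 tilt [-0.e+00  1.e-04 -1.e+00] gap 0.013567943018468634 F [-1.96 -1.44  5.16] t 17.425
rem delta cm [ 0.02 -0.  ] turn 25.08
[-0.13574112  0.43541993  0.00487748]
```

```bash
python3 -m handwheel '[[0,0,0,0,0,4,0],[0,0,0,0,0,4,0],[0,0,0,0,0,4,0],[0,0,0,0,0,4,0],[0,0,0,0,0,4,0],[0,0,0,0,0,0,0]]'; python3 -c "
from h import *
rel('rem',.5849,.0438,-18.6);print(robot.get_state()['ft_torque'])"; python3 -m handwheel '[[0,0,0,0,0,3,0],[0,0,0,0,0,3,0],[0,0,0,0,0,0,0],[0,0,0,0,0,0,0]]'; python3 -c "
from h import *
rel('rem',.5849,.0438,-18.6);print(robot.get_state()['ft_torque'])"; python3 -m handwheel '[[0,0,0,0,0,2,0],[0,0,0,0,0,2,0],[0,0,0,0,0,0,0],[0,0,0,0,0,0,0]]'; python3 -c "
from h import *
rel('rem',.5849,.0438,-18.6);print(robot.get_state()['ft_torque'])"
```

```text
time_s: 18.18
tcp_pos: [0.5846, 0.044, 0.1439]
eef_rot: [[-0.0, 0.402, 0.916], [0.0, 0.916, -0.402], [-1.0, 0.0, -0.0]]
force: [-2.6, 0.3, 6.3]
finger_gap: 0.0136
tcp [0.5846 0.044  0.1439] jaw ang -23.68 tilt [-4.e-04  3.e-04 -1.e+00] gap 0.013637848950724871 F [-2.55  0.34  6.35] t 18.175
rem delta cm [ 0.03 -0.02] turn 5.08
[-0.12147896  0.47674514 -0.03546578]
time_s: 18.68
tcp_pos: [0.5845, 0.044, 0.1439]
eef_rot: [[-0.0, 0.304, 0.953], [0.0, 0.953, -0.304], [-1.0, -0.0, -0.001]]
force: [-1.5, -0.7, 5.6]
finger_gap: 0.0144
tcp [0.5845 0.044  0.1439] jaw ang -17.7 tilt [-5.e-04  1.e-04 -1.e+00] gap 0.014384802612302027 F [-1.46 -0.66  5.62] t 18.675
rem delta cm [ 0.04 -0.02] turn -0.9
[-0.10202544  0.50875269 -0.00944132]
time_s: 19.18
tcp_pos: [0.5844, 0.044, 0.1439]
eef_rot: [[-0.001, 0.237, 0.971], [0.0, 0.971, -0.237], [-1.0, -0.0, -0.001]]
force: [-1.6, -0.1, 5.5]
finger_gap: 0.0139
tcp [0.5844 0.044  0.1439] jaw ang -13.72 tilt [-6.e-04  1.e-04 -1.e+00] gap 0.013927771348182474 F [-1.63 -0.12  5.49] t 19.175
rem delta cm [ 0.05 -0.02] turn -4.88
[-0.09605222  0.53322008 -0.1478218 ]
```

```bash
python3 -m handwheel '[[0,0,0,0,0,2,0],[0,0,0,0,0,0,0],[0,0,0,0,0,0,0]]'; python3 -c "
from h import *
rel('rem',.5849,.0438,-18.6);print(robot.get_state()['ft_torque'])"; python3 -m handwheel '[[0,0,0,0,0,2,0],[0,0,0,0,0,0,0],[0,0,0,0,0,0,0]]'; python3 -c "
from h import *
rel('rem',.5849,.0438,-18.6);print(robot.get_state()['ft_torque'])"
```

```text
time_s: 19.55
tcp_pos: [0.5844, 0.044, 0.1439]
eef_rot: [[-0.001, 0.204, 0.979], [0.0, 0.979, -0.204], [-1.0, 0.0, -0.001]]
force: [-1.9, 0.2, 5.8]
finger_gap: 0.0134
tcp [0.5844 0.044  0.1439] jaw ang -11.77 tilt [-7.e-04  2.e-04 -1.e+00] gap 0.013413504263822177 F [-1.95  0.21  5.85] t 19.55
rem delta cm [ 0.05 -0.02] turn -6.83
[-0.20903417  0.53188603 -0.39112112]
time_s: 19.92
tcp_pos: [0.5844, 0.044, 0.1439]
eef_rot: [[-0.001, 0.171, 0.985], [0.0, 0.985, -0.171], [-1.0, 0.0, -0.001]]
force: [-1.8, 0.3, 5.5]
finger_gap: 0.0139
tcp [0.5844 0.044  0.1439] jaw ang -9.82 tilt [-8.e-04  4.e-04 -1.e+00] gap 0.013873728011491957 F [-1.76  0.29  5.51] t 19.925
rem delta cm [ 0.05 -0.02] turn -8.78
[-0.06038283  0.52191079 -0.54428998]
```

At the stop: the twist rises to 0.54 N m with no further yield, after 68.8° of turn. Now I'll relax, open, and leave upwards.

```bash
python3 -m handwheel '[[0,0,0.03,0,0,-3,0],[0,0,0,0,0,0,0],[0,0,0,0,0,0,3],[0,0,0,0,0,0,5],[0,0,0,0,0,0,5],[0,0,0,0,0,0,5],[0,0,1,0,0,0,5],[0,0,3,0,0,0,5],[0,0,4,0,0,0,5],[0,0,4,0,0,0,5],[-4,0,0,0,0,0,5],[-4,0,0,0,0,0,5]]'; python3 -m handwheel '[[-2,-3,0,0,0,0,5],[0,0,0,0,0,0,5],[0,0,0,0,0,0,5]]'; python3 - <<'E'
from h import *
s=robot.get_state();out=[]
im,d=camera("wrist");out.append(cv2.resize(im[...,::-1],(400,300)))
im,d=camera("top");W=world("top",d);v,u=np.mgrid[0:384,0:512]
D=np.hypot(W[...,0]-.585,W[...,1]-.043)
for lo,hi in((.165,.19),(.075,.09)):
    m=(D<.05)&(W[...,2]>lo)&(W[...,2]<hi)
    if m.sum()>5:
        q=W[m];r=cv2.minAreaRect((q[:,:2]*1000).astype(np.float32));print(m.sum(),q.mean(0).round(4),r,np.percentile(q[:,2],[5,50,95]))
out.append(cv2.resize(im[120:270,80:280,::-1],(400,300)))
cv2.imwrite("pics/end.png",np.hstack(out))
E
```

```text
time_s: 21.42
tcp_pos: [0.5043, 0.0441, 0.2651]
eef_rot: [[0.002, 0.218, 0.976], [0.0, 0.976, -0.218], [-1.0, 0.001, 0.002]]
force: [0.6, -0.9, -1.0]
finger_gap: 0.05
time_s: 21.8
tcp_pos: [0.4857, 0.0144, 0.2647]
eef_rot: [[0.002, 0.218, 0.976], [0.001, 0.976, -0.218], [-1.0, 0.001, 0.002]]
force: [0.9, 0.8, -0.6]
finger_gap: 0.0498
30 [0.5745 0.0148 0.1702] ((574.1617431640625, 30.461084365844727), (11.362312316894531, 44.65302658081055), 1.4274033308029175) [0.16617627 0.17062893 0.17365433]
143 [0.583  0.0184 0.0816] ((575.5374755859375, 39.381168365478516), (59.50413131713867, 73.00069427490234), 19.31081771850586) [0.07822168 0.08183159 0.08432577]
```

View pics/end.png

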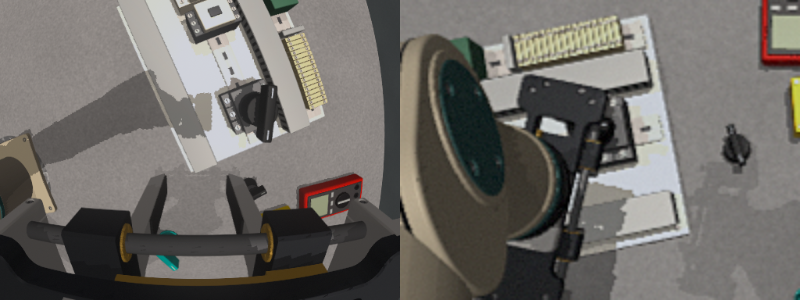

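The wrist view shows the handle upright on the isolator at (260,110), let go. The arm blocks the top view, so I'll measure the bar's height, angle and tilt from the wrist and side depth.

```bash
python3 - <<'E'
from h import *
s=robot.get_state();im,d=camera("wrist")
p=camera_params("wrist");R=np.array(s["eef_rot"]);T=p["T_tool_cam"]
v,u=[a.ravel() for a in np.mgrid[0:384,0:512]];uv=np.stack([u,v],1)
o=s["tcp_pos"]+R@T[:3,3];ax=R@T[:3,2];w=wray(uv,0.,s)-o;W1=o+w*(d[v,u]/(w@ax))[:,None]
im,d=camera("side");W2=world("side",d).reshape(-1,3)
for n,W in(("wrist",W1),("side",W2)):
    D=np.hypot(W[:,0]-.585,W[:,1]-.043);m=(D<.045)&(W[:,2]>.155)&(W[:,2]<.19)
    zt=np.percentile(W[m,2],90);m&=W[:,2]>zt-.006;q=W[m];r=cv2.minAreaRect((q[:,:2]*1000).astype(np.float32))
    n3=np.linalg.lstsq(np.c_[q[:,:2]-q[:,:2].mean(0),np.ones(len(q))],q[:,2],rcond=None)[0]
    f=(D<.055)&(W[:,2]>.076)&(W[:,2]<.09)
    print(n,m.sum(),np.round(r[0],1),np.round(r[1],1),round(r[2],1),"z top",np.percentile(q[:,2],[10,50,90]).round(4),"slopes",n3[:2].round(3),"face z",np.median(W[f,2]).round(4))
E
```

```text
wrist 1082 [585.4  43. ] [72.5 15.4] 74.0 z top [0.1705 0.1722 0.1732] slopes [ 0.106 -0.033] face z 0.0832
side 241 [586.1  44.6] [71.1 16.9] 73.1 z top [0.1668 0.1705 0.1721] slopes [ 0.131 -0.044] face z 0.0819
```

The bar is at 74° (62.6° beyond "on"). Its centre is about 50 mm above the face, where fully home should be 50.3 mm, and within about 1–2 mm of the axis. The apparent slope lies across the thin bar, on the side whose flank the cameras see. The 0.5 mm bore clearance over 42 mm cannot allow that much tilt, so I'm handing in.

```bash
python3 -c "
from h import *
print(ticket.finish_job(), robot.get_state()['time_s'])"
```

```text
the job is handed in; nothing more can be done
the job is handed in; nothing more can be done
```

I slid the larger black handle onto the isolator's shaft, turned the switch to its stop, let go and backed the arm away. I handed the job in shortly after 22 s; no verdict is reported.

**Fitting:** The ball was met about 31 mm before home and the click came about 5 mm before. I then pressed the shaft's end gently against the bottom of the bore, with about 9 N at most by the wrist reading (limit 20 N).

**Turning:** I turned the handle anticlockwise 68.8° at the gripper. The twist rose to 0.54 N m, against about 0.08 N m for normal turning, so I took that as the stop.

**Last checks (wrist and side cameras, after release):**
- **Switch angle:** the bar stands about 62° round from on, consistent with the 60° stop plus the handle's play.
- **Height:** the handle's centre is about 50 mm above the front face, where I expected 50.3 mm.
- **Centring:** the two cameras put the bar's centre at (585.4, 43.0) and (586.1, 44.6) mm, within about 2 mm of the shaft's axis.

**What disagreed or was not checked:**
- A plane fitted to the bar's top showed a slope of 0.11 to 0.13 across its thickness, above the 0.09 rad limit. I put it down to points from the bar's side, since the bore's clearance allows only about 0.02 rad of tilt, but I did not re-measure it.
- The arm blocked the final top view.
- I did not measure the stop box, meter and screwdriver at the end. I kept the planned path clear of them and no unexpected force appeared.

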